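Push a worn brake pad through the scrap chute flap

TASK

Push the worn brake pad along the deck of the red scrap chute and through the orange gravity flap until it slides down into the tub behind, then draw the fingers back so that the flap swings fully shut. Only push the pad with the fingers, never lift it, and leave the other things on the chute and the bench where they are.

Things in the scene. Friction and masses are not known exactly. Their poses are not given: they have to be found in the camera images.
- chute: Red scrap chute fixed to the bench, place and heading vary. Origin: at bench height under the shut flap, mid-lane. x = feed direction (level, in through the flap), y to its left, z up. Level steel deck 70 mm above the bench from x = -210 to +10 mm, 320 mm wide. Two posts (y = +-37 to +-47 mm, rising 50 mm above the deck, 14 mm thick) carry the flap's rod.
- flap (a joint): Angle (rad) of the orange flap (66 wide, 34 high, 4 mm thick, 60 g): 0 = hanging shut, up to 1.45 as it is pushed inwards (chute +x), the only way it opens, about a level rod 8 mm thick, 42 mm above the deck. It falls shut by its own weight in under 1 s, lightly damped. Shut, its lower edge is 4 mm above the deck.
- flap_sill (a point): Point on the deck's top face, mid-lane, straight under the shut flap; axes as the chute.
- funnel_mouth (a point): Point on the deck, mid-lane, 70 mm before the flap, axes as the chute: mouth of the funnel of two smooth yellow guides 14 mm high and 6 mm thick. It is 120 mm wide here and narrows evenly over 40 mm to a straight lane 70 mm wide, which runs from 30 mm before the flap to 20 mm past it.
- deck_edge (a point): Point on the deck's far edge, mid-lane, 10 mm past the flap, axes as the chute. A slippery pale ramp (26 degrees) falls from here to the tub, 10 mm above the bench; a pad whose centre is pushed well past this edge tips and slides down by itself. Ramp and tub are open above, 100 mm wide, with red side walls 10 mm above deck level; they end 285 mm past the flap.
- worn_pad_center (a point): Centre of the worn brake pad, 7 mm above its underside: rust-brown steel plate 80 x 56 x 6 mm, corners rounded, lying flat, with a thin black lining (8 mm) on top in two blocks; 14 mm high in all, 0.18 to 0.35 kg. x along its 80 mm length, roughly along the chute's x. It starts on the deck, its front end just before the funnel's mouth.
- new_pad: New brake pad, blue plate with thick grey lining, 80 x 56 x 22 mm, lying on the chute's deck beside the lane, left or right; a bystander. Origin: centre of its underside.
- bearing_ring: Steel bearing ring, 60 mm across, 18 mm high, lying on the deck on the other side of the lane; a bystander. Origin: centre of its underside.
- socket: Wrench socket, 26 mm across, 38 mm high, standing near the deck's front left corner; a bystander. Origin: centre of its underside.
- spray_can: Yellow spray can, 64 mm across, 190 mm high, on the bench to the right; a bystander. Origin: centre of its underside.
- grease_jar: Blue jar, 80 mm across, 80 mm high, on the bench to the right; a bystander. Origin: centre of its underside.
- hammer: Hammer lying on the bench to the left; a bystander.
- wrench: Wrench lying on the bench to the left; a bystander.
- mug: White mug, 80 mm across, 90 mm high, on the bench to the left; a bystander. Origin: centre of its underside.
Things that resemble listed ones, but are neither listed nor needed, are in the scene too. What is shaped like the part that bears worn_pad_center but green, purple or turquoise is not meant.

How it is judged:
On the way:
1. the worn pad is under the flap, holding it open (value of joint flap above 0.4 rad and x of worn_pad_center in the frame of chute between -0.04 and 0.045 m and z of worn_pad_center in the frame of chute below 0.095 m), for 0.1 s.
At the end, for the whole second after the job is handed in: The worn pad lies at rest in the tub or on its ramp, beyond the flap (centre at least 50 mm past it and below deck level), and the flap hangs shut (within 0.06 rad) (x of worn_pad_center in the frame of chute between 0.05 and 0.285 m and y of worn_pad_center in the frame of chute between -0.05 and 0.05 m and z of worn_pad_center in the frame of chute below 0.065 m and value of joint flap below 0.06 rad and linear speed of worn_pad below 0.02 m/s); the robot touches nothing.
It fails at once if the worn pad is lifted off the deck (centre more than 20 mm above where it lies on the deck) (z of worn_pad_center in the frame of chute above 0.097 m).
It fails at once if a thing on the chute's deck beside the lane (new pad, bearing ring, socket) is moved more than 20 mm (distance of any of new_pad, bearing_ring, socket from where it was at the start of the episode above 0.02 m).
It fails at once if a thing on the bench (spray can, jar, hammer, wrench, mug) is moved more than 20 mm (distance of any of spray_can, grease_jar, hammer, wrench, mug from where it was at the start of the episode above 0.02 m).
It also fails if it takes over 40 s, if anything falls off the work surface, if the arm or the gripper's body presses on something with over 40 N, if the wrist force passes 120 N, or if a joint passes its speed limit or range.

ROBOT

A 6-joint arm with a two-finger parallel gripper is mounted at the origin on the work surface. World frame = base frame: x ahead of the robot, y to its left, z up, the work surface at z = 0. Lengths are in m, angles in rad, forces in N, time in s.
With the tool pointing down it reaches from about 0.275 to 0.725 m from the base axis. Payload 15.9 kg.
Tool frame: the origin (TCP) lies at the very end of the fingers, on their centre line; the grasp point (between the pads) lies 19 mm behind it (bot.grip_point_offset is the distance from the TCP to the grasp point, in m); z points along the fingers, y is the line along which they close (so a half turn about z gives the same grasp; the last joint's range is limited). The gripper opens to 85 mm and grips with 20 to 120 N. Pads are 22 mm wide; open, the fingers measure 114 mm over their backs; the gripper's body (76 mm by 85 mm) begins 54 mm behind the grasp point. The pads swing forward as they close: fully open they stand 13 mm farther back than shut.
Start: joints at [-1.331, 0.213, -0.034, 1.323, 0, 1.571], TCP at [0.119, -0.486, 0.231] pointing down, gripper open.
Joint ranges: [-2.98, 2.98], [-0.74, 1.72], [-1.14, 1.35], [-2.1, 2.04], [-1.57, 1.44], [-3.14, 3.14]. Speed limits (rad/s): [1.89, 1.89, 2.39, 2.57, 3.14, 3.14].

INTERFACE

Orientations are given as a unit quaternion [x, y, z, w].
In Python, from station import bot, jaws, solver, vision, ticket, get_clock, get_joint_pos, get_qd, get_tau, get_position, get_tcp_rot, get_wrist_force, get_moment, get_width, get_grasp_force gives the robot as it stands. Calls block until the motion is done:
- bot.movep(position, orientation): joint-space move of the TCP to a pose.
- bot.move_straight(position, ori=None, max_speed=0.15): straight line of the TCP; ori=None keeps the orientation; max_speed is the mean speed in m/s.
- bot.goto_joints(angles): joint-space move.
- jaws.set_gripper(opening, force=None): finger opening in m; force is the grip in N (None keeps the last); returns when the fingers have stopped.
- bot.wait(seconds).
- solver.solve_ik(position, orientation): joint angles nearest the present ones, or None.
- vision.camera(name): name is "scene" or "side" or "wrist"; returns the picture (480x640x3 uint8, red, green, blue); there is no depth.
- vision.calibration(name): a dict with "intrinsics" (3x3 intrinsics, pixels), "dist_coeffs" ([k1, k2, p1, p2, k3] as OpenCV has them; the pictures are not rectified), "R" (3x3) and "t" (3): a world point X has camera coordinates R X + t. Camera axes: x right, y down, z forward; pixel columns grow to the right and rows downward; lengths in m; the calibration is good to about 2 mm. A picture is of the moment at which its call begins: read the wrist's pose just before it. calibration takes no time and is no camera call; for the wrist camera it gives the pose at the moment of the call.
A pose or a line that the arm cannot do raises bot.Unreachable and nothing moves.
- ticket.finish_job(): hands the job in; it is judged then, once.
Readings, each from a call of its own:
- get_clock(): time.
- get_joint_pos(): joint angles.
- get_qd(): joint speeds.
- get_tau(): joint torques, N m.
- get_position(): TCP position.
- get_tcp_rot(): TCP orientation.
- get_wrist_force(): force on the tool from outside, world axes, zero at the start.
- get_moment(): the same for the moment, N m.
- get_width(): finger opening in m.
- get_grasp_force(): force on a finger pad.
Only numpy, scipy, OpenCV 4.12 (cv2) and the standard library are available. Lean on these libraries where they do the work, as an engineer would, in place of code of your own. Each camera call takes 0.05 s, during which the arm holds its last target. There are 200 camera calls.

## Working session

There is one attempt and no reset: what is moved stays moved. The work goes in short steps, each a Python script; the robot and the scene stay as the last script left them, time stands still between calls to the robot, and variables do not carry over. Pictures are saved under pics/ and viewed, at most 10 in all, crops included, and the job is handed in when it is done.

```bash
mkdir -p pics; python3 - <<'E'
from station import *
import cv2
for n in ("scene","side"):
    cv2.imwrite(f"pics/{n}0.png",vision.camera(n)[:,:,::-1])
    c=vision.calibration(n); print(n,c)
print(get_clock())
E
```

```text
scene {'intrinsics': array([[503.94830144,   0.        , 307.81185515],
       [  0.        , 503.94830144, 237.6626709 ],
       [  0.        ,   0.        ,   1.        ]]), 'dist_coeffs': array([0.00312091, 0.        , 0.        , 0.        , 0.        ]), 'R': array([[ 0.38252933,  0.92391104, -0.00772648],
       [ 0.51709286, -0.22100855, -0.82690398],
       [-0.76569334,  0.31231972, -0.56229006]]), 't': array([-0.24462255, -0.19388637,  1.82096782])}
side {'intrinsics': array([[581.08359666,   0.        , 315.87268436],
       [  0.        , 581.08359666, 239.42856098],
       [  0.        ,   0.        ,   1.        ]]), 'dist_coeffs': array([0.05924953, 0.        , 0.        , 0.        , 0.        ]), 'R': array([[-0.98559703, -0.16909075, -0.00260859],
       [-0.13172536,  0.77729215, -0.61519537],
       [ 0.10605148, -0.60599111, -0.78837038]]), 't': array([0.5362487 , 0.08340338, 1.81372024])}
0.1
```

View pics/scene0.png

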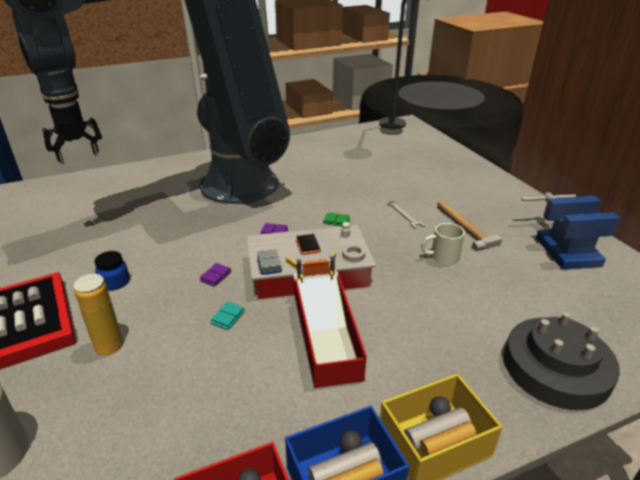

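View pics/side0.png

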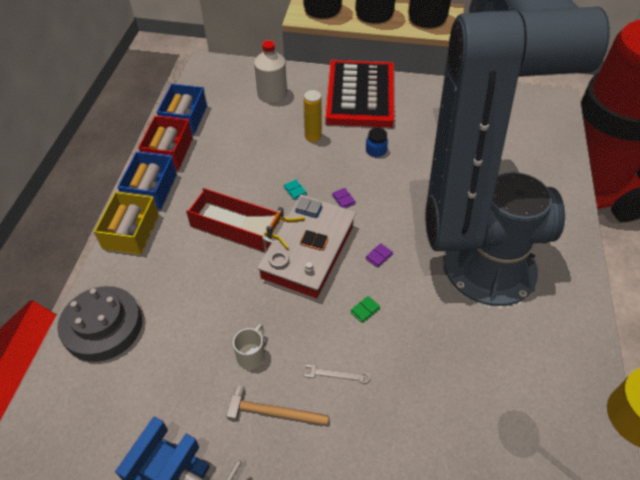

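The scene view shows the worn pad (brown edge, black lining) on the deck at scene (308,243) and side (314,240). The look-alikes are all on the bench. In the side view they are green (365,309), purple (379,255), purple (344,197) and turquoise (295,188). Only the one on the deck is rust-brown with a black lining in front of the funnel, so that is the one meant. I'll confirm it in a crop and measure.

```bash
cat > h.py <<'E'
from station import *
import cv2, numpy as np
def ray(n,px,z,c=None):
    c=c or vision.calibration(n)
    p=np.asarray(px,float).reshape(-1,1,2)
    u=cv2.undistortPoints(p,c["intrinsics"],c["dist_coeffs"]).reshape(-1,2)
    d=np.c_[u,np.ones(len(u))]@c["R"]; o=-c["R"].T@c["t"]
    return o+d*((z-o[2])/d[:,2])[:,None]
E
python3 - <<'E'
import cv2
a=cv2.imread("pics/side0.png")[180:305,180:370]; b=cv2.imread("pics/scene0.png")[205:305,235:385]
a=cv2.resize(a,None,fx=4,fy=4,interpolation=2)[:500]
cv2.imwrite("pics/c1.png",a)
cv2.imwrite("pics/c2.png",cv2.resize(b,None,fx=5,fy=5,interpolation=2))
E
```

```text
(no output)
```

View pics/c1.png

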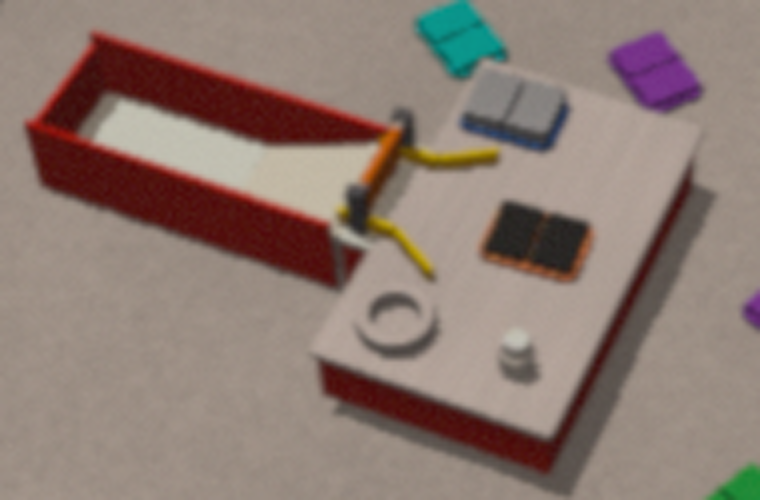

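View pics/c2.png

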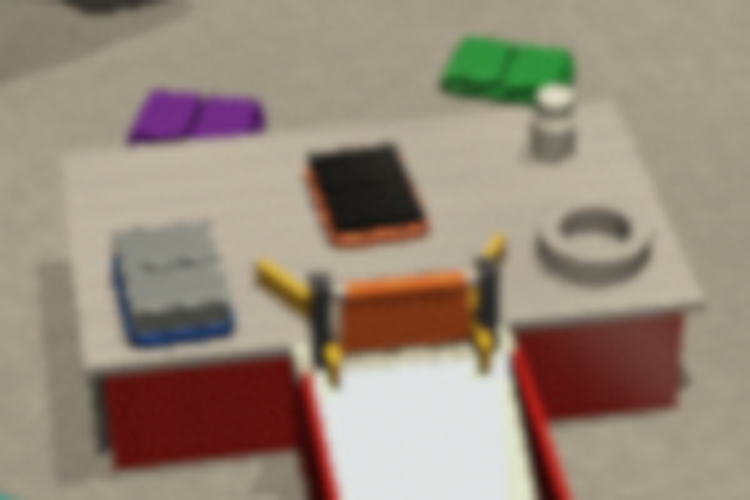

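The crops confirm it. The pad is rust-brown with two black blocks, centred at about (537,240) in the side crop. The deck corners there are (487,62), (702,130), (553,440) and (315,355).

```bash
python3 - <<'E'
from h import *
M=np.array([[10,-160],[-210,-160],[-210,160],[10,160]])/1000
P={"side":(np.array([[487,62],[702,130],[553,440],[315,355]])/4+180-.4),
   "scene":(np.array([[88,367],[62,155],[612,103],[702,303]])/5+[235,205]-.4)}
pad={"side":(300,228,332,252),"scene":(294,231,323,256)}
for n in P:
    W=ray(n,P[n],.07)[:,:2]
    a=M-M.mean(0); b=W-W.mean(0)
    th=np.arctan2((a[:,0]*b[:,1]-a[:,1]*b[:,0]).sum(),(a*b).sum())
    R=np.array([[np.cos(th),-np.sin(th)],[np.sin(th),np.cos(th)]])
    t=W.mean(0)-R@M.mean(0)
    print(n,th,t,"res",np.round((W-(M@R.T+t))*1000,1).tolist())
    x0,y0,x1,y1=pad[n]
    im=cv2.imread(f"pics/{n}0.png"); hsv=cv2.cvtColor(im,cv2.COLOR_BGR2HSV)
    m=np.zeros(im.shape[:2],np.uint8)
    s=((hsv[...,2]<85)).astype(np.uint8); m[y0:y1,x0:x1]=s[y0:y1,x0:x1]
    c=max(cv2.findContours(m,0,1)[0],key=cv2.contourArea).reshape(-1,2)
    w=ray(n,c,.084)[:,:2]; l=((w-t)@R*1000).astype(np.float32)
    print("pad chute mm",cv2.minAreaRect(l),"world",R@(np.array(cv2.minAreaRect(l)[0])/1000)+t)
E
```

```text
side -0.22539287765584212 [0.65622897 0.01979306] res [[-14.9, 3.8], [16.4, -1.9], [13.2, -3.4], [-14.7, 1.4]]
pad chute mm ((-117.97626495361328, 2.6730575561523438), (66.9228286743164, 49.2211799621582), 4.014369964599609) world [0.54183415 0.04876494]
scene -0.23271951060256052 [0.66135841 0.01023174] res [[-13.0, 5.2], [13.1, -2.3], [12.8, -4.7], [-13.0, 1.7]]
pad chute mm ((-115.93510437011719, 0.3064136505126953), (73.2801513671875, 47.57666015625), 3.713843822479248) world [0.54861926 0.03726738]
```

```bash
cat >> h.py <<'E'
from scipy.spatial.transform import Rotation as Ro
def tool(th,tilt=0,flip=False):
    # tool z = down, leaning by tilt so that the tips lead in chute +x
    cx=np.array([np.cos(th),np.sin(th),0]); Z=np.array([0,0,1.])
    z=-Z*np.cos(tilt)+cx*np.sin(tilt); y=np.cross(Z,cx)*(1 if flip else -1)
    return Ro.from_matrix(np.c_[np.cross(y,z),y,z]).as_quat()
E
python3 - <<'E'
from h import *
A=(np.array([[487,62],[702,130],[553,440],[315,355]])/4+180-.4)
B=(np.array([[88,367],[62,155],[612,103],[702,303]])/5+[235,205]-.4)
ca,cb=vision.calibration("side"),vision.calibration("scene")
un=lambda p,c:cv2.undistortPoints(p.reshape(-1,1,2),c["intrinsics"],c["dist_coeffs"]).reshape(-1,2).T
X=cv2.triangulatePoints(np.c_[ca["R"],ca["t"]],np.c_[cb["R"],cb["t"]],un(A,ca),un(B,cb)); print((X[:3]/X[3]).T)
F=np.array([[340,350],[475,342]])/5+[235,205]-.4; print("flap bottom",ray("scene",F,.074))
print(get_position(),get_tcp_rot(),tool(-.23),tool(-.23,flip=True))
for f in (0,1): print(solver.solve_ik([.48,.045,.38],tool(-.23,0,f)))
c=vision.calibration("wrist"); print(c["intrinsics"],Ro.from_quat(get_tcp_rot()).inv().apply(-c["R"].T@c["t"]-get_position()))
E
```

```text
[[ 0.61583436 -0.14037836  0.06465638]
 [ 0.43122252 -0.0969194   0.06644014]
 [ 0.50034717  0.21449232  0.06427196]
 [ 0.6882805   0.1700911   0.06352094]]
flap bottom [[ 0.66266985 -0.02313645  0.074     ]
 [ 0.68330012  0.04187215  0.074     ]]
[ 0.11866953 -0.48542124  0.23087702] [ 9.92820827e-01  1.19610064e-01 -7.93571227e-05 -4.81809452e-04] [ 0.99339478 -0.11474669  0.          0.        ] [ 0.11474669  0.99339478 -0.          0.        ]
[ 0.09347678  0.2092196   0.33846428  1.700041    0.         -2.81811587]
[0.09347678 0.2092196  0.33846428 1.700041   0.         0.32347678]
[[379.68063618   0.         324.53878337]
 [  0.         379.68063618 236.76569794]
 [  0.           0.           1.        ]] [ 0.08320087  0.00041915 -0.14209176]
```

```bash
python3 - <<'E'
from h import *
p=get_position(); q=tool(-.23,0,True)
for x in (-.17,-.02,.0):
    o=np.array([.672,.011]); cx=np.array([np.cos(.23),-np.sin(.23)]); 
    print(x,[solver.solve_ik([*(o+cx*x),.076],tool(-.23,t,True)) for t in (0,.44)])
bot.move_straight([p[0],p[1],.33],max_speed=.2)
bot.movep([*(o+cx*-.07),.30],q)
jaws.set_gripper(.024)
c=vision.calibration("wrist"); im=vision.camera("wrist"); np.savez("w1.npz",**c)
cv2.imwrite("pics/w1.png",im[:,:,::-1]); print(get_clock(),get_position(),c["R"])
E
```

```text
-0.17 [array([ 0.09792559,  0.31472277, -0.30506375,  0.95100981,  0.        ,
        0.32792559]), array([ 0.21088661,  0.02168319, -0.78943614,  0.35716151, -0.1827821 ,
        0.40349563])]
-0.02 [array([0.02384056, 0.59202911, 0.1309442 , 1.10971141, 0.        ,
       0.25384056]), array([ 0.08834729,  0.28160764, -0.47409205,  0.39463556, -0.13371603,
        0.28977386])]
0.0 [array([0.01636759, 0.63259667, 0.20108519, 1.13928485, 0.        ,
       0.24636759]), array([ 0.07681251,  0.31546685, -0.42594334,  0.40753424, -0.12900038,
        0.27915555])]
3.9083 [0.60383799 0.02700613 0.30000487] [[ 2.27346309e-01  9.73813934e-01  2.79912125e-04]
 [ 9.21563920e-01 -2.15240907e-01  3.23096415e-01]
 [ 3.14696039e-01 -7.31968205e-02 -9.46366012e-01]]
```

View pics/w1.png

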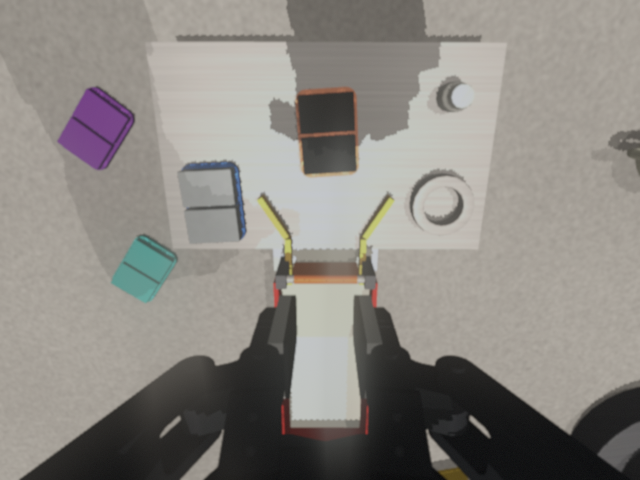

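The wrist view shows the deck's rear corners at (148,42) and (506,42), and the worn pad at about (297–358, 88–175). The guide tips are at (262,198) and (391,198), and the flap is at (293–358, 265–283).

```bash
python3 - <<'E'
from h import *
c=dict(np.load("w1.npz"))
r=ray("w",[[148,42],[506,42]],.07,c)[:,:2]; m=ray("w",[[262,198],[391,198]],.084,c)[:,:2]
l=ray("w",[[290,258],[363,258]],.084,c)[:,:2]; fl=ray("w",[[292,264],[359,264]],.11,c)[:,:2]
d=r[1]-r[0]; th=np.arctan2(-d[0],d[1]); R=np.array([[np.cos(th),-np.sin(th)],[np.sin(th),np.cos(th)]])
o=r.mean(0)+R[:,0]*.21; print("th",th,"width",np.linalg.norm(d),"o",o)
for n,v in dict(rear=r,mouth=m,lane=l,flaptop=fl).items(): print(n,np.round((v-o)@R*1000,1).tolist())
im=cv2.imread("pics/w1.png"); hsv=cv2.cvtColor(im,cv2.COLOR_BGR2HSV).astype(int)
s=((hsv[...,1]>110)&((hsv[...,0]<18)|(hsv[...,0]>172))).astype(np.uint8); k=np.zeros_like(s); k[80:185,285:370]=s[80:185,285:370]
pts=np.argwhere(k)[:,::-1].astype(float)
w=((ray("w",pts,.076,c)[:,:2]-o)@R*1000).astype(np.float32)
print("pad",cv2.minAreaRect(w))
E
```

```text
th -0.22927968367141766 width 0.316145028178556 o [0.67482974 0.01246588]
rear [[-210.0, -158.1], [-210.0, 158.1]]
mouth [[-72.5, -62.4], [-72.5, 61.8]]
lane [[-10.2, -37.3], [-10.2, 36.9]]
flaptop [[-14.7, -33.1], [-14.6, 30.4]]
pad ((-151.08619689941406, -0.109893798828125), (39.95884323120117, 52.38322830200195), 3.2504141330718994)
```

```bash
cat >> h.py <<'E'
TH=-.2293; O=np.array([.673,.013]); CX=np.array([np.cos(TH),np.sin(TH)]); CY=np.array([-CX[1],CX[0]])
def at(x,y,z): return [*(O+CX*x+CY*y),z]
def st(s): 
    f=get_wrist_force(); p=get_position(); d=p[:2]-O
    print(s,"t",round(get_clock(),2),"xyz",np.round([d@CX,d@CY,p[2]],4),"F",np.round([f[:2]@CX,f[:2]@CY,f[2]],1))
def snap(n):
    for k in ("wrist","side"): cv2.imwrite(f"pics/{n}_{k}.png",vision.camera(k)[:,:,::-1])
E
python3 - <<'E'
from h import *
q=tool(TH,0,True)
bot.movep(at(-.195,.001,.16),q); st("above")
bot.move_straight(at(-.195,.001,.085),max_speed=.1); st("low")
bot.move_straight(at(-.195,.001,.073),max_speed=.02); st("down")
for x in (-.17,-.13,-.095):
    bot.move_straight(at(x,0,.073),max_speed=.04); st(x)
snap("p1"); print(get_width())
E
python3 -c "
import cv2,numpy as np
a=cv2.imread('pics/p1_wrist.png');b=cv2.imread('pics/p1_side.png')[180:305,180:340]
cv2.imwrite('pics/p1.png',np.hstack([cv2.resize(a,(400,300)),cv2.resize(b,(384,300),interpolation=2)]))"
```

```text
above t 4.78 xyz [-0.1939  0.0013  0.161 ] F [0.8 0.5 0.6]
low t 5.68 xyz [-0.1945  0.0011  0.0855] F [0.5 0.2 0.3]
down t 6.43 xyz [-0.195  0.001  0.073] F [ 0.1 -0.1  0.3]
-0.17 t 7.21 xyz [-1.70e-01 -1.00e-04  7.29e-02] F [-0.4 -0.3 -0.4]
-0.13 t 8.36 xyz [-0.13    0.      0.0731] F [-0.4 -0.6 -1.2]
-0.095 t 9.38 xyz [-0.0949 -0.      0.073 ] F [-0.1  0.2 -0.1]
0.024259432257623097
```

View pics/p1.png

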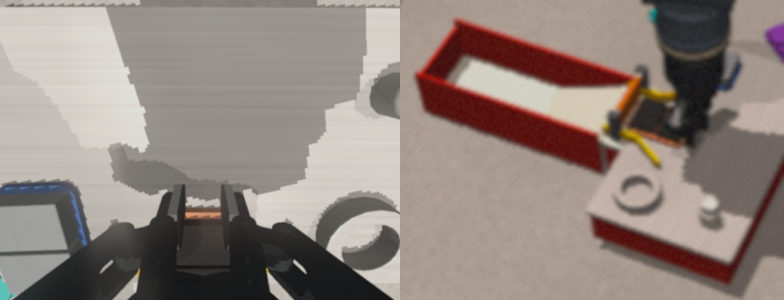

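The pad is in the funnel, its rear edge between the fingers at (205,214). The ring and new pad are clear of the gripper. I'll keep pushing with force checks.

```bash
python3 - <<'E'
from h import *
for x in (-.07,-.05,-.035,-.027,-.02,-.017):
    bot.move_straight(at(x,0,.073),max_speed=.035); st(x)
    f=get_wrist_force()
    if np.linalg.norm(f)>25: print("stop"); break
bot.wait(.5); st("w"); snap("p2")
E
python3 -c "
import cv2,numpy as np
a=cv2.imread('pics/p2_wrist.png');b=cv2.imread('pics/p2_side.png')[180:305,180:340]
cv2.imwrite('pics/p2.png',np.hstack([cv2.resize(a,(400,300)),cv2.resize(b,(384,300),interpolation=2)]))"
```

```text
-0.07 t 10.35 xyz [-0.0699 -0.      0.073 ] F [-1.6 -0.4  0.5]
-0.05 t 11.07 xyz [-0.0499 -0.      0.0729] F [-0.1 -0.2 -0.5]
-0.035 t 11.65 xyz [-0.0349 -0.      0.0729] F [ 0.   0.1 -0.3]
-0.027 t 12.03 xyz [-0.0268 -0.      0.0729] F [-1.  -0.1 -0.1]
-0.02 t 12.38 xyz [-0.0198 -0.      0.0729] F [-0.6  0.6  0.5]
-0.017 t 12.62 xyz [-0.0178 -0.0001  0.0725] F [-5.9 -0.5  0.1]
w t 13.12 xyz [-0.0178 -0.0001  0.0726] F [-5.5 -0.5 -0.2]
```

View pics/p2.png

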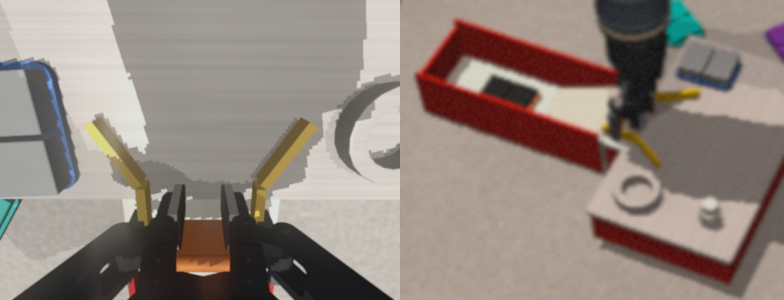

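The pad lies in the tub at (508,90) in the composite, and the fingers just touch the rod. I'll draw back, lift and check the flap.

```bash
python3 - <<'E'
from h import *
bot.move_straight(at(-.12,0,.074),max_speed=.1)
bot.move_straight(at(-.12,0,.30),max_speed=.15)
bot.wait(1); st("up"); snap("p3")
E
python3 -c "
import cv2,numpy as np
a=cv2.imread('pics/p3_wrist.png');b=cv2.imread('pics/p3_side.png')[180:305,180:340]
cv2.imwrite('pics/p3.png',np.hstack([cv2.resize(a,(400,300)),cv2.resize(b,(384,300),interpolation=2)]))"
```

```text
up t 17.07 xyz [-0.12 -0.    0.3 ] F [-0.3 -0.3 -0.5]
```

View pics/p3.png

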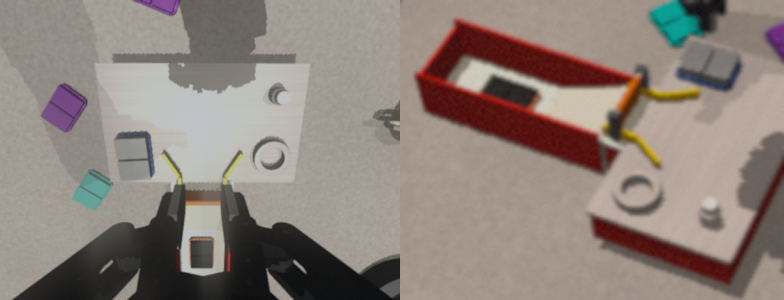

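The pad rests in the tub at (510,92), the flap hangs shut at (627,95), and the bystanders are where they were. I'm handing the job in.

```bash
python3 -c "
from station import *
print(ticket.finish_job())"
```

```text
the job is handed in; nothing more can be done
None
```

I pushed the worn pad through the flap into the tub; the last pictures show it at rest there, the flap shut and the things on the deck unmoved; I handed the job in at about 17 s, and no verdict was returned.

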